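Clear the jar and lay the new ink stick in the drying drawer

TASK

The amber jar is blocking the top drawer of the little drying cabinet: while the drawer is still shut, move the jar out of the way and stand it upright wholly on the round cork mat, then pull the top drawer fully open. Lay the new ink stick from the plywood painting board in the drawer, flat, painted face up and pointing front to back, midway between the two sticks that already lie there, without disturbing those two. Leave the drawer open and let go; do not tip the jar over, handle the stick gently, and leave the other things on the table as they are.

Things in the scene. Friction and masses are not known exactly. Their poses are not given: they have to be found in the camera images.
- jar_mid (a point): Centre (half-way up, 42.5 mm over its foot) of the closed amber glass jar with a white paper band and black cap that stands in front of the cabinet: round, 54 mm diameter, 85 mm tall overall, about 0.3 kg. z is its upright axis.
- mat_top (a point): Centre of the top face of the round cork mat, 110 mm diameter, 5 mm thick, fixed to the table, to the left or right in front of the robot. z up.
- cab: The wooden drying cabinet with two drawers, fixed to the table: 210 mm deep (x), 240 mm wide (y), 130 mm tall; origin at the centre of its underside, front towards -x. The lower drawer is not used; its like handle is 53 mm below the top one's.
- cab_drawer0_handle (a point): Middle of the top drawer's brass bar handle; moves with the drawer. The bar is 11 mm thick, 120 mm long, level, along this frame's y; its middle line is 35 mm in front of the drawer front, 34.5 mm below the cabinet's top, 95.5 mm over the table. x points into the cabinet (the drawer opens towards -x), z up.
- cab_drawer0 (a joint): Opening of the top drawer: 0 shut, 0.1416 m fully open (end stop). It stays where it is left; pulling it takes about 1 to 2 N.
- bed (a point): Point on the top drawer's floor where the new stick goes, midway between its side walls (198 mm apart); moves with the drawer. 75 mm over the table, 62.5 mm behind the inside of the front wall, 118.5 mm to +x of the handle bar. x to the back, y left, z up. Fully open, the cabinet top's front edge is 73 mm behind it. Front panel rises 42 mm over the floor, side walls 33 mm.
- stick_mid (a point): Centre (half-way up) of the new ink stick, which lies face up on the plywood board: a black lacquered bar 100 mm long (its x, gilt patch towards +x), 26 mm wide (y), 14 mm thick (z, painted face at +z), 45 g.
- board: Plywood painting board under the new stick, 150 x 100 x 12 mm, fixed to the table; origin at the centre of its underside, x along its long side.
- left_stick_mid (a point): Centre of the finished ink stick lying in the top drawer on the left (+y of bed, 62 mm from it), same size and axes as the new one; hidden while the drawer is shut. It slides along with the drawer.
- right_stick_mid (a point): Centre of the finished ink stick lying in the top drawer on the right (62 mm to -y of bed), same size and axes; hidden while the drawer is shut.
- palette_mid (a point): White flower-shaped porcelain palette, 166 mm across, about 22 mm tall: point on its axis 6 mm up. A bystander.
- spatula_mid (a point): Steel spatula lying flat, 157 x 14 x 4 mm: its middle. A bystander.
- cup_mid (a point): Blue ceramic cup, 68 mm diameter, 70 mm tall: its centre. A bystander.
- green_jar_mid (a point): Green glass jar with white cap, 48 mm diameter, 70 mm tall: its centre. A bystander.
- pen_mid (a point): Painting brush lying flat, 190 mm long, 12 mm thick: its middle. A bystander.
There are look-alikes about, which are no part of the job. Several things look just like the part that bears mat_top: the one meant starts farthest to the robot's right. Leave any yellow look-alike of the part that bears jar_mid alone.

How it is judged:
By the outcome, as a careful person would: the job done as asked, in the order asked, and still so for the second after the job is handed in, with the robot touching nothing.
It also fails if it takes over 72 s, if anything falls off the work surface, if the arm or the gripper's body presses on something with over 40 N, if the wrist force passes 120 N, or if a joint passes its speed limit or range.

ROBOT

A 7-joint arm with a two-finger parallel gripper is mounted at the origin on the work surface. World frame = base frame: x ahead of the robot, y to its left, z up, the work surface at z = 0. Lengths are in m, angles in rad, forces in N, time in s.
With the tool pointing down it reaches from about 0.35 to 0.9 m from the base axis. Payload 8.1 kg.
Tool frame: the origin (TCP) lies between the finger pads; the fingertips stand ahead of it and the grasp point (between the pads) is the TCP (arm.nose_length is the z of the fingertips in the tool frame, in m); z points along the fingers, y is the line along which they close (so a half turn about z gives the same grasp; the last joint's range is limited). The gripper opens to 92 mm and grips with 3 to 60 N. Pads are 19 mm wide; open, the fingers measure 130 mm over their backs; the gripper's body (75 mm by 190 mm) begins 47 mm behind the grasp point.
Start: joints at [-1.274, 0.434, 0.025, 1.573, -0.012, 1.134, -0.075], TCP at [0.243, 0.576, 0.246] pointing down, gripper open.
Joint ranges: [-2.62, 2.62], [-0.44, 2.09], [-1.27, 1.32], [0.08, 2.57], [-1.32, 4.46], [0.12, 2], [-2.74, 2.74]. Speed limits (rad/s): [2.22, 2.22, 3.01, 3.01, 3.14, 3.14, 3.14].

INTERFACE

Orientations are given as a rotation vector (axis times angle).
In Python, from cell import sensors, optics, arm gives the robot as it stands.
- The arm moves only by the tool arm_command, never from a script. Its argument "deltas" is one flat list of numbers, 7 for each row, row after row: the turn, a rotation vector about the world's x, y, z as a fraction of full scale, then the shift along the world's x, y, z as a fraction of full scale, then the finger opening in mm, from 0 to 91.8. In form: [wx, wy, wz, dx, dy, dz, fingers, wx, wy, wz, dx, dy, dz, fingers, ...]. A call has 1 to 20 rows; each row is the pose to reach, as a shift and turn from the pose commanded when the call began; what a row does not reach only later rows make up. Full scale, the value 1, is 1 m for a shift and 90 degrees for a turn. A row lasts 1/10 s, in which the tool goes at most 50 mm and 8.59 degrees, less where a joint would pass 70% of its speed; a pose out of reach is approached as far as the arm can. A call with a number of a shift or a turn outside -1 to 1 is refused whole. A call with a gripper value outside its range is refused whole. The fingers move at their own pace and stop on an object; "force" is the grip in N (left out, the last holds). Time passes only in rows, so rows that repeat a pose let the fingers close. It gives the time, the measured TCP pose, the force, the opening and the grip force at its end, in the units of the state.
- sensors.observe(): the state, without advancing time (a new reading comes with each control period).
- optics.get_image(name): name is "scene" or "top" or "wrist"; returns the picture (420x560x3 uint8, blue, green, red); there is no depth.
- optics.calibration(name): a dict with "camera_matrix" (3x3 intrinsics, pixels), "rvec" (rotation vector, rad) and "tvec" (3), from world to camera coordinates, as OpenCV has them. Camera axes: x right, y down, z forward; pixel columns grow to the right and rows downward; lengths in m; the calibration is good to about 2 mm. The wrist camera is an equidistant fisheye: a pixel r from the principal point sees the ray r / f radians off the axis. A picture is of the moment at which its call begins: read the wrist's pose just before it. calibration takes no time and is no camera call; for the wrist camera it gives the pose at the moment of the call.
- arm.sign_off(): hands the job in; it is judged then, once.
The state is a dict: "clock": time; "joints": joint angles; "dq": joint speeds; "joint_efforts": joint torques, N m; "position": TCP position; "ee_rot": TCP orientation; "force": force on the tool from outside, world axes, zero at the start; "ft_torque": the same for the moment, N m; "width": opening from 0.0 (shut) to 1.0 (fully open); "gripper_force": force on a finger pad.
Only numpy, scipy, OpenCV 4.12 (cv2) and the standard library are available. Lean on these libraries where they do the work, as an engineer would, in place of code of your own. Each camera call takes 0.05 s, during which the arm holds its last target. There are 200 camera calls.

## Working session

There is one attempt and no reset: what is moved stays moved. The work goes in short steps, Python scripts to look and compute and a tool call to move; the robot and the scene stay as the last step left them, time stands still between calls to the robot, and variables do not carry over. Pictures are saved under pics/ and viewed, at most 10 in all, crops included, and the job is handed in when it is done.

Besides the shell and the picture viewer there is one more tool, called after ">>>" as name(argument=value, ...) on one line, values as JSON. arm_command: Moves the arm, as the interface text tells. Its arguments: {"type":"object","properties":{"deltas":{"type":"array","items":{"type":"number"}},"force":{"type":"number"}},"required":["deltas"]}

```bash
ls; mkdir -p pics
cat > h.py <<'E'
import numpy as np, cv2
from cell import sensors, optics, arm
def cal(n):
    c=optics.calibration(n); K=np.array(c["camera_matrix"]); R=cv2.Rodrigues(np.array(c["rvec"],float))[0]; t=np.array(c["tvec"],float).ravel()
    return K,R,t
def ray(n,px,c=None):
    K,R,t=c or cal(n); u=(px[0]-K[0,2])/K[0,0]; v=(px[1]-K[1,2])/K[1,1]
    if n=="wrist":
        r=np.hypot(u,v); s=np.sin(r)/r if r>1e-9 else 1; d=np.array([u*s,v*s,np.cos(r)])
    else: d=np.array([u,v,1.])
    return -R.T@t, R.T@d
def onz(n,px,z,c=None):
    o,d=ray(n,px,c); return o+d*(z-o[2])/d[2]
def proj(n,p,c=None):
    K,R,t=c or cal(n); q=R@np.asarray(p,float)+t
    if n=="wrist":
        r=np.hypot(q[0],q[1]); th=np.arctan2(r,q[2]); a=q[:2]/r*th
    else: a=q[:2]/q[2]
    return np.array([a[0]*K[0,0]+K[0,2],a[1]*K[1,1]+K[1,2]])
E
python3 - <<'E'
from h import *
for n in("scene","top"):
    im=optics.get_image(n); cv2.imwrite(f"pics/{n}0.png",im); K,R,t=cal(n); print(n,K.round(1).tolist(),(-R.T@t).round(3),R[2].round(2))
s=sensors.observe(); print(s, arm.nose_length)
E
```

```text
pics
scene [[419.8, 0.0, 278.8], [0.0, 419.8, 213.3], [0.0, 0.0, 1.0]] [ 1.273 -0.558  0.708] [-0.63  0.52 -0.58]
top [[443.0, 0.0, 271.8], [0.0, 443.0, 211.9], [0.0, 0.0, 1.0]] [ 0.344 -0.005  1.222] [ 0.22 -0.02 -0.98]
{'clock': 0.1, 'joints': array([-1.27360145,  0.43512923,  0.02496716,  1.57399287, -0.01159242,
        1.13398291, -0.07511761]), 'dq': array([-0.00147038, -0.00165666,  0.00305534, -0.00342714, -0.00077673,
       -0.00010503,  0.00023381]), 'joint_efforts': array([ 4.00893943e-03, -6.69123673e+01,  9.88445878e-01, -3.15147865e+01,
       -6.04044646e-02,  3.73664685e-02,  2.69896907e-05]), 'position': array([0.2431495 , 0.57530751, 0.24504343]), 'ee_rot': array([-6.23913365e-01, -3.07886768e+00,  2.13602641e-03]), 'force': array([-0.1624057 ,  0.00216988,  0.25658043]), 'ft_torque': array([0.00637016, 0.00360749, 0.02606909]), 'gripper_force': 0.0, 'width': 1.0033425686855435} 0.019
```

View pics/top0.png

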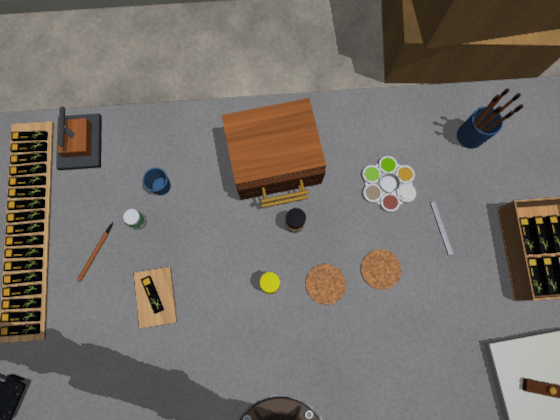

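View pics/scene0.png

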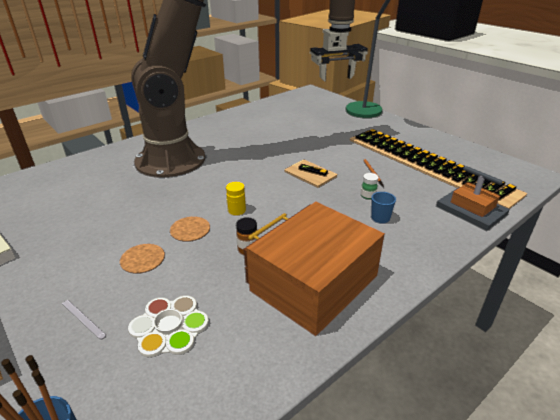

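The top view is oriented with +x up and +y left.
- **Jar:** the dark-capped amber jar is at (295,219). The yellow look-alike at (270,283) is to be left alone.
- **Mats:** they are at (326,284) and (381,269). The right-most, (381,269), is the one meant.
- **Stick:** the new stick on the plywood is at (152,294). The rack sticks (left edge) and box sticks (right edge) are look-alikes.
- **Handle:** the top handle is at about (284,196).

Next I measure and take one close crop.

```bash
cat > m.py <<'E'
from h import *
im=cv2.imread("pics/top0.png"); hsv=cv2.cvtColor(im,cv2.COLOR_BGR2HSV)
def blob(mask,x0,y0,x1,y1):
    m=np.zeros_like(mask); m[y0:y1,x0:x1]=mask[y0:y1,x0:x1]
    c=max(cv2.findContours(m,0,2)[0],key=cv2.contourArea); return c
def rng(lo,hi): return cv2.inRange(hsv,np.array(lo),np.array(hi))
c=cal("top")
k=blob(rng((0,0,0),(180,255,45)),278,200,312,236); (u,v),r=cv2.minEnclosingCircle(k); print("cap",u,v,r,onz("top",(u,v),.085,c))
for b in((355,245,408,295),(300,260,350,310)):
    k=blob(rng((3,70,60),(25,255,255)),*b); (u,v),a,_=cv2.fitEllipse(k); print("mat",u,v,onz("top",(u,v),.005,c), a)
k=blob(rng((8,40,110),(30,200,255)),125,255,185,335); w=np.array([onz("top",p,.012,c)[:2] for p in k[:,0]],np.float32); print("board",cv2.minAreaRect(w))
k=blob(rng((0,0,0),(180,255,60)),138,270,168,318); 
w=np.array([onz("top",p,.026,c)[:2] for p in k[:,0]],np.float32); print("stick dark",cv2.minAreaRect(w))
k=blob(rng((5,100,60),(20,255,255)),215,95,330,185); w=np.array([onz("top",p,.13,c)[:2] for p in k[:,0]],np.float32); r=cv2.minAreaRect(w);print("cabtop",r,cv2.boxPoints(r))
k=blob(rng((18,120,120),(32,255,255)),255,180,315,212); w=np.array([onz("top",p,.0955,c)[:2] for p in k[:,0]],np.float32); r=cv2.minAreaRect(w);print("handle",r)
crop=np.hstack([cv2.resize(im[90:310,215:415],None,fx=2.5,fy=2.5,interpolation=2),cv2.resize(im[250:340,120:190],(428,550),interpolation=2)])
cv2.imwrite("pics/crop.png",cv2.resize(crop,(800,int(crop.shape[0]*800/crop.shape[1]))))
E
python3 m.py
```

```text
cap 295.2930908203125 218.2413787841797 10.024527549743652 [ 0.57347252 -0.08450605  0.085     ]
mat 380.51336669921875 268.8701477050781 [ 0.43193444 -0.31101535  0.005     ] (38.17039489746094, 40.29548645019531)
mat 325.1128234863281 283.79296875 [ 0.40259314 -0.15579549  0.005     ] (39.1796760559082, 40.29302215576172)
board ((0.4010940194129944, 0.30472442507743835), (0.1513184756040573, 0.10175438970327377), 5.410975456237793)
stick dark ((0.4079110622406006, 0.3080887198448181), (0.0973692238330841, 0.024914802983403206), 20.702198028564453)
cabtop ((0.7686455845832825, -0.04064759612083435), (0.2138579785823822, 0.2391405999660492), 7.868139743804932) [[ 0.6463548   0.06315913]
 [ 0.6790917  -0.17373013]
 [ 0.8909364  -0.14445433]
 [ 0.8581995   0.09243494]]
handle ((0.6418208479881287, -0.059488147497177124), (0.05207064002752304, 0.1265312135219574), 7.168758392333984)
```

View pics/crop.png

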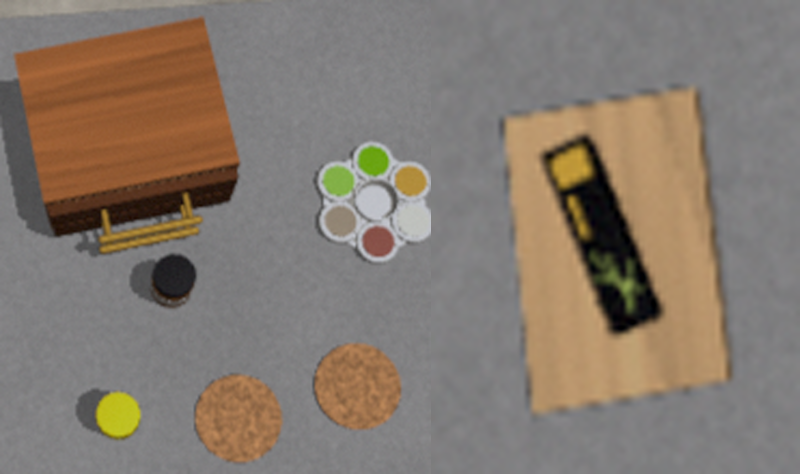

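The crop confirms the black-capped amber jar right in front of the handle, the right-most mat, and the stick with its gilt patch towards +x. All sizes match: board 151x102, stick 97x25, cabinet 214x239 with yaw 7.9°. I'll go above the jar.

>>> arm_command(deltas=[0,0,0.342,0.33,-0.66,-0.025,91.8,0,0,0.342,0.33,-0.66,-0.025,91.8,0,0,0.342,0.33,-0.66,-0.025,91.8,0,0,0.342,0.33,-0.66,-0.025,91.8,0,0,0.342,0.33,-0.66,-0.025,91.8,0,0,0.342,0.33,-0.66,-0.025,91.8,0,0,0.342,0.33,-0.66,-0.025,91.8,0,0,0.342,0.33,-0.66,-0.025,91.8,0,0,0.342,0.33,-0.66,-0.025,91.8,0,0,0.342,0.33,-0.66,-0.025,91.8,0,0,0.342,0.33,-0.66,-0.025,91.8,0,0,0.342,0.33,-0.66,-0.025,91.8,0,0,0.342,0.33,-0.66,-0.025,91.8,0,0,0.342,0.33,-0.66,-0.025,91.8,0,0,0.342,0.33,-0.66,-0.025,91.8,0,0,0.342,0.33,-0.66,-0.025,91.8,0,0,0.342,0.33,-0.66,-0.025,91.8,0,0,0.342,0.33,-0.66,-0.025,91.8,0,0,0.342,0.33,-0.66,-0.025,91.8,0,0,0.342,0.33,-0.66,-0.025,91.8])

```text
clock: 2.1
position: [0.5731, -0.083, 0.2209]
ee_rot: [-0.219, 3.134, 0.001]
force: [-0.7, -0.1, 0.2]
width: 0.999
gripper_force: 0.0
```

```bash
cat > w.py <<'E'
import sys
from h import *
c=cal("wrist"); im=optics.get_image("wrist"); s=sensors.observe()
cv2.imwrite(f"pics/{sys.argv[1]}.png",im); np.savez(f"pics/{sys.argv[1]}.npz",K=c[0],R=c[1],t=c[2])
M=cv2.Rodrigues(s["ee_rot"])[0]; print(s["clock"],s["position"].round(4),"closing deg",np.degrees(np.arctan2(M[1,1],M[0,1])),"z",M[:,2].round(3),s["joints"].round(2),s["width"],s["gripper_force"],s["force"].round(1))
for a in sys.argv[2:]: print(a,proj("wrist",eval(a),c).round(0))
E
python3 w.py w1 "(.573,-.0845,.085)" "(.631,-.060,.0955)" "(.432,-.311,.005)"
```

```text
2.15 [ 0.5732 -0.0832  0.2209] closing deg 97.96196912669828 z [ 0.  0. -1.] [-0.12  0.38  0.23  1.74 -0.1   1.03  1.86] 1.003573509156413 0.0 [-0.2 -0.2  1.3]
(.573,-.0845,.085) [280. 202.]
(.631,-.060,.0955) [298. 269.]
(.432,-.311,.005) [108.  46.]
```

View pics/w1.png

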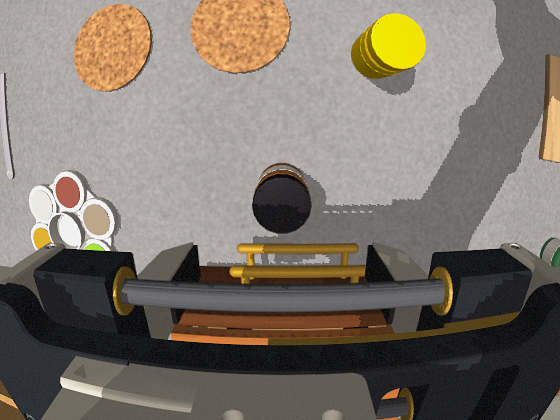

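The cap is at (281,204) (predicted 280,202), the top handle's centre at about (298,271), and the right-hand mat at (113,47). All agree with the estimates. Descending and gripping.

>>> arm_command(deltas=[0,0,0,0,-0.001,-0.04,91.8,0,0,0,0,-0.001,-0.08,91.8,0,0,0,0,-0.001,-0.12,91.8,0,0,0,0,-0.001,-0.15,91.8,0,0,0,0,-0.001,-0.169,91.8,0,0,0,0,-0.001,-0.169,91.8,0,0,0,0,-0.001,-0.169,91.8,0,0,0,0,-0.001,-0.169,40,0,0,0,0,-0.001,-0.169,40,0,0,0,0,-0.001,-0.169,40,0,0,0,0,-0.001,-0.169,40,0,0,0,0,-0.001,-0.169,40,0,0,0,0,-0.001,-0.169,40,0,0,0,0,-0.001,-0.169,40], force=20)

```text
clock: 3.55
position: [0.5734, -0.0849, 0.052]
ee_rot: [-0.216, 3.134, 0.001]
force: [-2.8, 2.1, 5.6]
width: 0.584
gripper_force: 20.0
```

>>> arm_command(deltas=[0,0,0,0,0,0.01,40,0,0,0,0,0,0.03,40,0,0,0,0,0,0.05,40,0,0,0,-0.01,-0.015,0.06,40,0,0,0,-0.025,-0.04,0.06,40,0,0,0,-0.042,-0.068,0.06,40,0,0,0,-0.06,-0.096,0.06,40,0,0,0,-0.078,-0.125,0.06,40,0,0,0,-0.096,-0.154,0.06,40,0,0,0,-0.114,-0.182,0.06,40,0,0,0,-0.13,-0.207,0.06,40,0,0,0,-0.138,-0.222,0.06,40,0,0,0,-0.141,-0.226,0.06,40,0,0,0,-0.141,-0.226,0.06,40,0,0,0,-0.141,-0.226,0.04,40,0,0,0,-0.141,-0.226,0.025,40,0,0,0,-0.141,-0.226,0.015,40,0,0,0,-0.141,-0.226,0.01,40,0,0,0,-0.141,-0.226,0.01,40])

```text
clock: 5.45
position: [0.4324, -0.3106, 0.0613]
ee_rot: [0.217, -3.133, -0.001]
force: [-0.4, 0.4, -2.1]
width: 0.58
gripper_force: 20.0
```

```bash
python3 w.py w2
python3 - <<'E'
from h import *
im=optics.get_image("scene"); top=optics.get_image("top")
p=proj("scene",(.432,-.311,.03)).astype(int); q=proj("top",(.432,-.311,.03)).astype(int); print(p,q)
a=lambda i,p,s:cv2.resize(i[max(0,p[1]-s):p[1]+s,max(0,p[0]-s):p[0]+s],(400,400),interpolation=2)
cv2.imwrite("pics/s2.png",np.hstack([a(im,p,60),a(top,q,80)]))
E
```

```text
5.5 [ 0.4326 -0.311   0.0618] closing deg 97.90307361562529 z [-0.  0. -1.] [ 0.38  0.52  0.2   2.   -0.17  0.64  2.4 ] 0.5825260211103875 19.99915891326964 [ 0.4 -1.2 -2.1]
[139 249] [382 268]
```

View pics/s2.png

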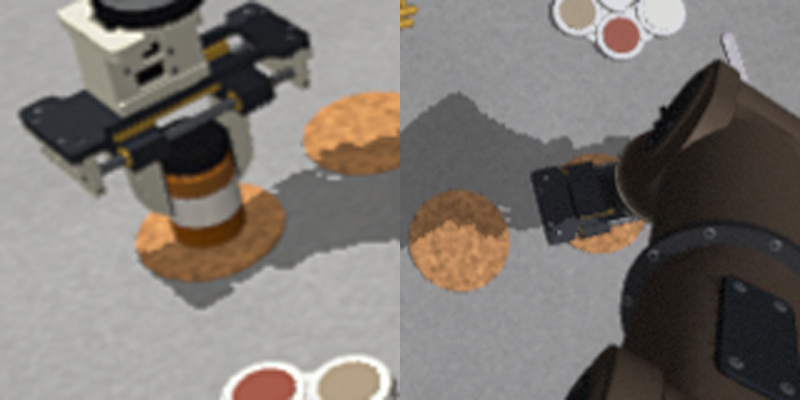

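The jar hangs upright over the middle of the right-hand mat. I'll set it down, release and rise.

>>> arm_command(deltas=[0,0,0,0,0,-0.002,40,0,0,0,0,0,-0.004,40,0,0,0,0,0,-0.005,40,0,0,0,0,0,-0.005,40,0,0,0,0,0,-0.005,58,0,0,0,0,0,-0.005,65,0,0,0,0,0,-0.005,80,0,0,0,0,0,-0.005,90,0,0,0,0,0,-0.005,90,0,0,0,0,0,-0.005,90,0,0,0,0,0,0.02,90,0,0,0,0,0,0.05,90,0,0,0,0,0,0.1,90,0,0,0,0,0,0.15,90,0,0,0,0,0,0.15,90])

```text
clock: 7.1
position: [0.4351, -0.3135, 0.2183]
ee_rot: [-0.214, 3.125, -0.009]
force: [-0.1, -0.9, 0.1]
width: 0.977
gripper_force: 0.0
```

```bash
cat > bar.py <<'E'
from h import *
im=cv2.imread("pics/w1.png"); d=np.load("pics/w1.npz"); c=(d["K"],d["R"],d["t"]); h=cv2.cvtColor(im,cv2.COLOR_BGR2HSV)
m=cv2.inRange(h,np.array((15,110,60)),np.array((35,255,255)))
P=[]
for x in range(255,350,10):
    r=[y for y in range(262,284) if m[y,x]]
    if r: P.append(onz("wrist",(x,np.mean(r)),.0975,c)[:2]); print(x,r[0],r[-1],P[-1].round(4))
P=np.array(P,np.float32); v=cv2.fitLine(P,2,0,.01,.01).ravel(); print(np.degrees(np.arctan2(v[1],v[0])),v)
j=proj("scene",(.432,-.311,.05)); s=optics.get_image("scene"); t=optics.get_image("top")
cv2.imwrite("pics/s3.png",s); cv2.imwrite("pics/t3.png",t)
E
python3 bar.py
```

```text
255 266 277 [ 0.6378 -0.0986]
265 266 277 [ 0.6365 -0.0896]
275 266 277 [ 0.6352 -0.0806]
285 266 277 [ 0.6339 -0.0716]
295 266 277 [ 0.6327 -0.0626]
305 266 277 [ 0.6315 -0.0536]
315 266 277 [ 0.6304 -0.0445]
325 266 277 [ 0.6292 -0.0354]
335 266 277 [ 0.6282 -0.0261]
345 262 278 [ 0.6256 -0.0171]
-82.00312 [ 0.13911903 -0.9902757   0.6320943  -0.05798758]
```

The bar is at x≈0.632 for y=-0.06, with yaw 8°. Going above it with the fingers narrowed and turned 90°.

>>> arm_command(deltas=[0,0,-1,0.1,0.125,0,22,0,0,-1,0.1,0.125,0,22,0,0,-1,0.1,0.125,0,22,0,0,-1,0.1995,0.251,0,22,0,0,-1,0.1995,0.251,0,22,0,0,-1,0.1995,0.251,0,22,0,0,-1,0.1995,0.251,0,22,0,0,-1,0.1995,0.251,0,22,0,0,-1,0.1995,0.251,0,22,0,0,-1,0.1995,0.251,0,22,0,0,-1,0.1995,0.251,0,22,0,0,-1,0.1995,0.251,0,22,0,0,-1,0.1995,0.251,-0.01,22,0,0,-1,0.1995,0.251,-0.01,22,0,0,-1,0.1995,0.251,-0.01,22])

```text
clock: 8.7
position: [0.6313, -0.0603, 0.2009]
ee_rot: [-2.062, -2.369, 0.001]
force: [-0.3, -0.4, 0.4]
width: 0.242
gripper_force: 0.0
```

```bash
python3 w.py w3 "(.632,-.06,.0955)"
```

```text
8.75 [ 0.6315 -0.0604  0.2013] closing deg 7.907952398260924 z [-0.001  0.    -1.   ] [-0.35  0.52  0.54  1.64 -0.3   1.07  0.42] 0.23900554546769875 0.0 [-0.6 -0.1 -0.4]
(.632,-.06,.0955) [283. 213.]
```

View pics/w3.png

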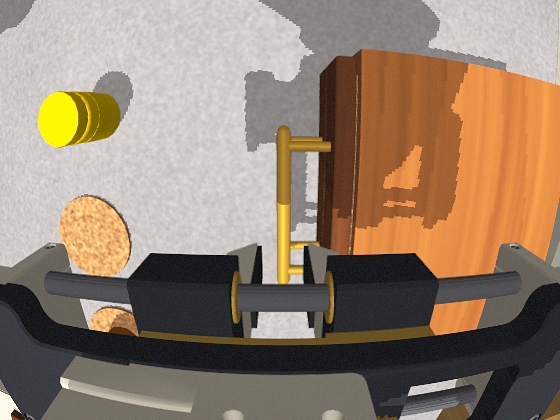

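The bar at column 284 runs midway between the fingers (253 to 312), as predicted. Descending and gripping.

>>> arm_command(deltas=[0,0,0,0.001,0,-0.04,22,0,0,0,0.001,0,-0.07,22,0,0,0,0.001,0,-0.085,22,0,0,0,0.001,0,-0.095,22,0,0,0,0.001,0,-0.101,22,0,0,0,0.001,0,-0.101,22,0,0,0,0.001,0,-0.101,22,0,0,0,0.001,0,-0.101,5,0,0,0,0.001,0,-0.101,5,0,0,0,0.001,0,-0.101,5,0,0,0,0.001,0,-0.101,5,0,0,0,0.001,0,-0.101,5], force=15)

```text
clock: 9.95
position: [0.632, -0.0605, 0.1014]
ee_rot: [-2.063, -2.368, 0.001]
force: [-4.7, -0.6, 6.0]
width: 0.114
gripper_force: 15.0
```

>>> arm_command(deltas=[0,0,0,-0.004,-0.0006,0,5,0,0,0,-0.012,-0.0017,0,5,0,0,0,-0.022,-0.0031,0,5,0,0,0,-0.032,-0.0045,0,5,0,0,0,-0.042,-0.0058,0,5,0,0,0,-0.052,-0.0072,0,5,0,0,0,-0.062,-0.0086,0,5,0,0,0,-0.072,-0.01,0,5,0,0,0,-0.082,-0.0114,0,5,0,0,0,-0.092,-0.0128,0,5,0,0,0,-0.102,-0.0142,0,5,0,0,0,-0.112,-0.0156,0,5,0,0,0,-0.12,-0.0167,0,5,0,0,0,-0.127,-0.0177,0,5,0,0,0,-0.132,-0.0184,0,5,0,0,0,-0.136,-0.0189,0,5,0,0,0,-0.139,-0.0193,0,5,0,0,0,-0.141,-0.0196,0,5,0,0,0,-0.1425,-0.0198,0,5,0,0,0,-0.1425,-0.0198,0,5])

```text
clock: 11.95
position: [0.4916, -0.0799, 0.1014]
ee_rot: [2.061, 2.367, 0.004]
force: [6.9, 1.7, 0.2]
width: 0.116
gripper_force: 15.0
```

At the end stop (6.9 N against, 141.8 mm travelled). Release and rise, then go to the stick.

>>> arm_command(deltas=[0,0,0,-0.1405,-0.0195,0,5,0,0,0,0,0,0,22,0,0,0,0,0,0,22,0,0,0,0,0,0,22,0,0,0,0,0,0.03,22,0,0,0,0,0,0.08,22,0,0,0,0,0,0.12,22,0,0,0,0,0,0.12,22])

```text
clock: 12.75
position: [0.4916, -0.0811, 0.225]
ee_rot: [2.062, 2.364, 0.007]
force: [0.3, 0.7, -0.2]
width: 0.269
gripper_force: 0.0
```

That first row was a mistake: it repeated the pull while the fingers were still shut. I'll check the state of the drawer and everything else before going on.

```bash
python3 w.py w4 "(.4915,-.0795,.0955)"
python3 - <<'E'
from h import *
s=optics.get_image("scene"); cv2.imwrite("pics/s4.png",s); t=optics.get_image("top"); cv2.imwrite("pics/t4.png",t)
w=cv2.imread("pics/w4.png"); cv2.imwrite("pics/v4.png",cv2.resize(np.hstack([s,w]),(800,300)))
E
```

```text
12.8 [ 0.4905 -0.0804  0.2226] closing deg 7.85912461887793 z [ 0.003  0.001 -1.   ] [-0.43  0.27  0.61  1.95 -0.18  0.98  0.4 ] 0.25367609509059974 0.0 [-0.   0.6  0.6]
(.4915,-.0795,.0955) [281. 203.]
```

View pics/v4.png

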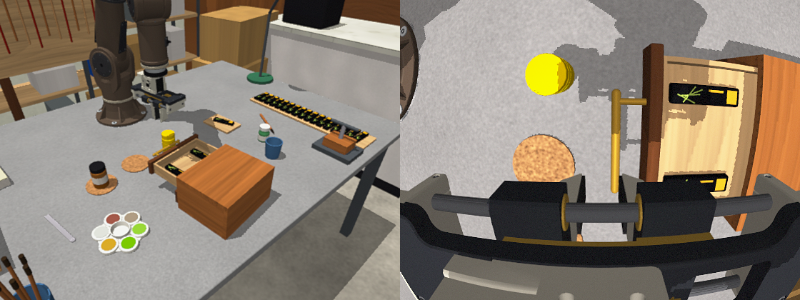

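The jar stands on its mat, and both drawer sticks are in place, seen through the wrist camera at about (700,95) and (695,185) of the composite. The handle, though, sits right of the prediction (column ~302 vs 281), so the drawer has been pushed back a little. Measuring how far.

```bash
cat > bar2.py <<'E'
import sys
from h import *
n=sys.argv[1]; y0,y1=int(sys.argv[2]),int(sys.argv[3])
im=cv2.imread(f"pics/{n}.png"); d=np.load(f"pics/{n}.npz"); c=(d["K"],d["R"],d["t"]); h=cv2.cvtColor(im,cv2.COLOR_BGR2HSV)
m=cv2.inRange(h,np.array((15,110,60)),np.array((35,255,255)))
e=np.array((np.cos(np.radians(7.95)),np.sin(np.radians(7.95))))
for y in range(y0,y1,15):
    r=np.where(m[y,250:345])[0]+250
    p=onz("wrist",(r.mean(),y),.0965,c); print(y,r[0],r[-1],p.round(4),"opening",((np.array((.632,-.060))-p[:2])@e).round(4))
E
python3 bar2.py w4 165 260; python3 bar2.py w3 155 230
```

```text
165 296 308 [ 0.5047 -0.0438  0.0965] opening 0.1239
180 296 307 [ 0.5061 -0.0565  0.0965] opening 0.1242
195 296 307 [ 0.5081 -0.0694  0.0965] opening 0.124
210 296 307 [ 0.5101 -0.0826  0.0965] opening 0.1238
225 296 306 [ 0.5118 -0.0962  0.0965] opening 0.1241
240 295 306 [ 0.5135 -0.1103  0.0965] opening 0.1243
255 295 306 [ 0.5158 -0.1248  0.0965] opening 0.124
155 277 290 [ 0.6264 -0.0141  0.0965] opening -0.0008
170 277 290 [ 0.628  -0.0255  0.0965] opening -0.0008
185 277 290 [ 0.6296 -0.037   0.0965] opening -0.0008
200 277 290 [ 0.6312 -0.0489  0.0965] opening -0.0008
215 277 289 [ 0.6325 -0.061   0.0965] opening -0.0004
```

The opening is 124.8 mm, so it needs about 17 mm more. Re-grip and pull gently.

>>> arm_command(deltas=[0,0,0,0.018,0.003,-0.02,22,0,0,0,0.018,0.003,-0.05,22,0,0,0,0.018,0.003,-0.08,22,0,0,0,0.018,0.003,-0.1,22,0,0,0,0.018,0.003,-0.112,22,0,0,0,0.018,0.003,-0.12,22,0,0,0,0.018,0.003,-0.12,22,0,0,0,0.018,0.003,-0.12,5,0,0,0,0.018,0.003,-0.12,5,0,0,0,0.018,0.003,-0.12,5,0,0,0,0.018,0.003,-0.12,5,0,0,0,0.018,0.003,-0.12,5,0,0,0,0.015,0.0026,-0.12,5,0,0,0,0.011,0.002,-0.12,5,0,0,0,0.007,0.0014,-0.12,5,0,0,0,0.004,0.001,-0.12,5,0,0,0,0.001,0.0007,-0.12,5,0,0,0,0,0.0005,-0.12,5,0,0,0,-0.001,0.0004,-0.12,5,0,0,0,-0.001,0.0004,-0.12,5])

```text
clock: 14.9
position: [0.4916, -0.0796, 0.1015]
ee_rot: [2.061, 2.366, 0.004]
force: [6.4, 0.2, 2.0]
width: 0.113
gripper_force: 15.0
```

Back at the stop (6.4 N, same x as before). Now release in place, then rise.

>>> arm_command(deltas=[0,0,0,0,0,0,22,0,0,0,0,0,0,22,0,0,0,0,0,0,22,0,0,0,0,0,0,22,0,0,0,0,0,0.02,22,0,0,0,0,0,0.05,22,0,0,0,0,0,0.09,22,0,0,0,0,0,0.12,22,0,0,0,0,0,0.14,22,0,0,0,0,0,0.14,22,0,0,0,0,0,0.14,22])

```text
clock: 16.0
position: [0.4891, -0.0795, 0.2405]
ee_rot: [-2.063, -2.369, -0.001]
force: [-0.4, -0.4, -0.8]
width: 0.239
gripper_force: 0.0
```

```bash
python3 w.py w5; python3 bar2.py w5 165 240
```

```text
16.05 [ 0.4887 -0.0795  0.24  ] closing deg 7.876725302164115 z [-0.001  0.    -1.   ] [-0.45  0.25  0.63  1.93 -0.17  1.02  0.39] 0.24253066633802353 0.0 [ 0.3 -0.   0.5]
165 280 290 [ 0.4877 -0.0466  0.0965] opening 0.1411
180 280 290 [ 0.4896 -0.06    0.0965] opening 0.1411
195 280 290 [ 0.4915 -0.0736  0.0965] opening 0.1411
210 280 290 [ 0.4934 -0.0875  0.0965] opening 0.1411
225 280 290 [ 0.4954 -0.1019  0.0965] opening 0.141
```

Fully open (141.8 mm). On to the stick.

>>> arm_command(deltas=[0,0,1,-0.02,0.1,0,50,0,0,1,-0.04,0.2,0,50,0,0,1,-0.06,0.3,0,50,0,0,1,-0.081,0.3875,0,50,0,0,1,-0.081,0.3875,0,50,0,0,1,-0.081,0.3875,0,50,0,0,1,-0.081,0.3875,0,50,0,0,1,-0.081,0.3875,0,50,0,0,1,-0.081,0.3875,0,50,0,0,1,-0.081,0.3875,-0.04,50,0,0,1,-0.081,0.3875,-0.08,50,0,0,1,-0.081,0.3875,-0.08,50,0,0,1,-0.081,0.3875,-0.08,50])

```text
clock: 17.35
position: [0.4078, 0.307, 0.1602]
ee_rot: [0.211, -3.132, 0.003]
force: [-0.5, -0.0, 0.8]
width: 0.545
gripper_force: 0.0
```

>>> arm_command(deltas=[0,0,0.08,0,0,0,50,0,0,0.142,0,0,0,50,0,0,0.142,0,0,0,50,0,0,0.142,0,0,0,50])

```text
clock: 17.75
position: [0.409, 0.3082, 0.1621]
ee_rot: [-0.556, 3.09, 0.002]
force: [0.1, 0.3, -0.2]
width: 0.545
gripper_force: 0.0
```

```bash
python3 w.py w6 "(.408,.308,.026)"
cat > st.py <<'E'
import sys
from h import *
n=sys.argv[1]; x0,y0,x1,y1=map(int,sys.argv[2:6]); z=float(sys.argv[6])
im=cv2.imread(f"pics/{n}.png"); d=np.load(f"pics/{n}.npz"); c=(d["K"],d["R"],d["t"]); h=cv2.cvtColor(im,cv2.COLOR_BGR2HSV)
m=((h[...,2]<60)*255).astype(np.uint8); m2=np.zeros_like(m); m2[y0:y1,x0:x1]=m[y0:y1,x0:x1]
for k in sorted(cv2.findContours(m2,0,2)[0],key=cv2.contourArea)[-3:]:
    if cv2.contourArea(k)<150: continue
    w=np.array([onz("wrist",p,z,c)[:2] for p in k[:,0]],np.float32); print(cv2.boundingRect(k),cv2.minAreaRect(w))
E
python3 st.py w6 180 100 380 262 .026
```

```text
17.8 [0.4088 0.3081 0.1618] closing deg 110.42648655900642 z [ 0.001  0.001 -1.   ] [-0.81  0.34  0.08  1.96 -0.04  0.84  1.21] 0.540069923202491 0.0 [-0.7  0.1 -0.2]
(.408,.308,.026) [282. 201.]
(272, 145, 30, 108) ((0.4067508280277252, 0.3119979798793793), (0.09858779609203339, 0.024877754971385002), 21.157840728759766)
```

View pics/w6.png

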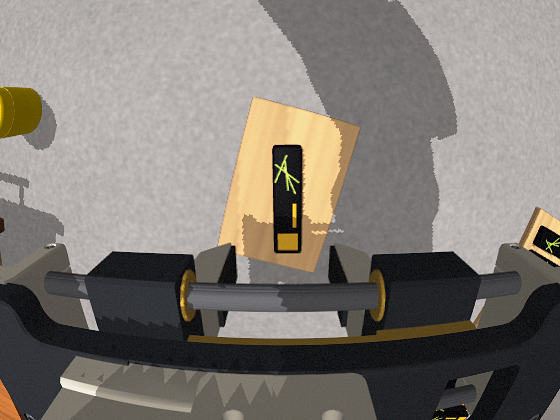

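The stick fills (272–302, 145–253), upright in the view, with the gilt patch at the bottom (+x). Its centre is about (0.407, 0.311) and the yaw is 21°. Descend and grip gently.

>>> arm_command(deltas=[0,0,0.008,-0.002,0.003,-0.04,50,0,0,0.008,-0.002,0.003,-0.08,50,0,0,0.008,-0.002,0.003,-0.105,50,0,0,0.008,-0.002,0.003,-0.12,50,0,0,0.008,-0.002,0.003,-0.1275,50,0,0,0.008,-0.002,0.003,-0.1275,50,0,0,0.008,-0.002,0.003,-0.1275,50,0,0,0.008,-0.002,0.003,-0.1275,40,0,0,0.008,-0.002,0.003,-0.1275,32,0,0,0.008,-0.002,0.003,-0.1275,28,0,0,0.008,-0.002,0.003,-0.1275,20,0,0,0.008,-0.002,0.003,-0.1275,20,0,0,0.008,-0.002,0.003,-0.1275,20,0,0,0.008,-0.002,0.003,-0.1275,20], force=6)

```text
clock: 19.2
position: [0.4065, 0.311, 0.0336]
ee_rot: [-0.582, 3.087, 0.001]
force: [-1.1, -0.7, 5.9]
width: 0.285
gripper_force: 6.0
```

>>> arm_command(deltas=[0,0,0,0,0,0.006,20,0,0,0,0,0,0.02,20,0,0,0,0,0,0.05,20,0,0,0,0,0,0.09,20,0,0,0,0,0,0.13,20,0,0,0,0.01,-0.015,0.165,20,0,0,-0.02,0.02,-0.04,0.18,20,0,0,-0.04,0.04,-0.072,0.19,20,0,0,-0.06,0.06,-0.108,0.19,20,0,0,-0.08,0.08,-0.144,0.19,20,0,0,-0.1,0.1,-0.18,0.19,20,0,0,-0.12,0.12,-0.216,0.19,20,0,0,-0.147,0.14,-0.252,0.19,20,0,0,-0.147,0.16,-0.288,0.19,20,0,0,-0.147,0.178,-0.324,0.19,20,0,0,-0.147,0.192,-0.354,0.19,20,0,0,-0.147,0.2,-0.368,0.19,20,0,0,-0.147,0.2025,-0.374,0.19,20,0,0,-0.147,0.2025,-0.374,0.19,20,0,0,-0.147,0.2025,-0.374,0.19,20])

```text
clock: 21.2
position: [0.6084, -0.0611, 0.2231]
ee_rot: [0.226, -3.133, -0.002]
force: [-0.0, 1.1, -1.2]
width: 0.284
gripper_force: 6.0
```

```bash
python3 w.py w7 "(.609,-.063,.089)" "(.6004,-.0016,.089)" "(.6176,-.1244,.089)"; python3 st.py w7 120 140 440 262 .089
python3 - <<'E'
from h import *
w=cv2.imread("pics/w7.png"); t=optics.get_image("top"); cv2.imwrite("pics/t7.png",t); cv2.imwrite("pics/v7.png",w[90:400])
E
```

```text
21.25 [ 0.6084 -0.061   0.2232] closing deg 98.27638301766393 z [-0.     0.001 -1.   ] [-0.19  0.44  0.29  1.65 -0.14  1.07  1.86] 0.280291901407198 5.998942852020264 [-0.3 -0.1 -0.3]
(.609,-.063,.089) [280. 203.]
(.6004,-.0016,.089) [349. 204.]
(.6176,-.1244,.089) [210. 203.]
(197, 146, 33, 107) ((0.6156187653541565, -0.12131203711032867), (0.09852907806634903, 0.026286836713552475), 7.836084365844727)
(334, 147, 35, 107) ((0.5990495681762695, -0.0006230715662240982), (0.09872394800186157, 0.026602692902088165), 7.910437107086182)
(251, 172, 64, 90) ((0.6226201057434082, -0.05839534476399422), (0.08371661603450775, 0.05887791886925697), 8.16906452178955)
```

View pics/w7.png

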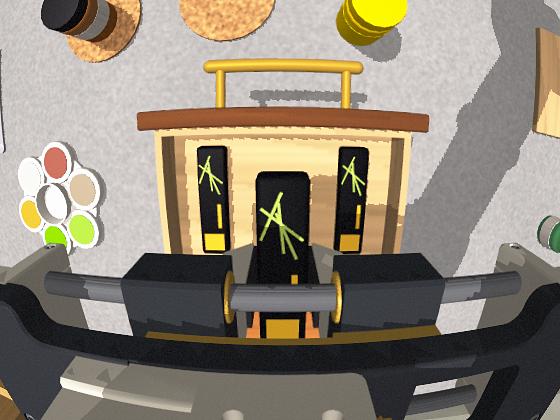

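The held stick (columns 256–309) hangs between the two drawer sticks, with their centres at (213,199) and (352,200). Their midpoint is (0.6073, -0.061) with yaw 7.9°. All three gilt patches point to the back, and the jar stands on its mat. Lowering.

>>> arm_command(deltas=[0,0,-0.0045,0,-0.0007,-0.02,20,0,0,-0.0045,0,-0.0007,-0.045,20,0,0,-0.0045,0,-0.0007,-0.07,20,0,0,-0.0045,0,-0.0007,-0.09,20,0,0,-0.0045,0,-0.0007,-0.105,20,0,0,-0.0045,0,-0.0007,-0.115,20,0,0,-0.0045,0,-0.0007,-0.12,20,0,0,-0.0045,0,-0.0007,-0.123,20,0,0,-0.0045,0,-0.0007,-0.124,20,0,0,-0.0045,0,-0.0007,-0.125,20,0,0,-0.0045,0,-0.0007,-0.1255,20,0,0,-0.0045,0,-0.0007,-0.126,20,0,0,-0.0045,0,-0.0007,-0.126,20,0,0,-0.0045,0,-0.0007,-0.126,20])

```text
clock: 22.7
position: [0.6089, -0.0639, 0.0974]
ee_rot: [-0.212, 3.134, 0.0]
force: [0.4, -0.6, 0.1]
width: 0.282
gripper_force: 6.0
```

>>> arm_command(deltas=[0,0,0,0,0.001,0,20,0,0,0,-0.0005,0.0016,0,20,0,0,0,-0.0005,0.0016,-0.0004,20,0,0,0,-0.0005,0.0016,-0.0008,20,0,0,0,-0.0005,0.0016,-0.0008,20])

```text
clock: 23.2
position: [0.6085, -0.0621, 0.0967]
ee_rot: [-0.212, 3.134, 0.0]
force: [-0.1, 0.6, 3.6]
width: 0.284
gripper_force: 6.0
```

Contact is felt (3.6 N). Release and rise.

>>> arm_command(deltas=[0,0,0,0,0,0,27,0,0,0,0,0,0,30,0,0,0,0,0,0,34,0,0,0,0,0,0,36,0,0,0,0,0,0,36,0,0,0,0,0,0,36,0,0,0,0,0,0.01,36,0,0,0,0,0,0.03,36,0,0,0,0,0,0.06,36,0,0,0,0,0,0.1,36,0,0,0,0,0,0.14,36,0,0,0,-0.04,0,0.15,36,0,0,0,-0.07,0,0.15,36,0,0,0,-0.07,0,0.15,36,0,0,0,-0.07,0,0.15,36,0,0,0,-0.07,0,0.15,36,0,0,0,-0.07,0,0.15,36])

```text
clock: 24.9
position: [0.5391, -0.0622, 0.2463]
ee_rot: [-0.212, 3.134, -0.0]
force: [0.3, -0.3, -0.3]
width: 0.393
gripper_force: 0.0
```

```bash
python3 w.py w8 "(.609,-.063,.089)" ; python3 st.py w8 120 100 440 262 .089;  python3 - <<'E'
from h import *
w=cv2.imread("pics/w8.png"); s=optics.get_image("scene"); cv2.imwrite("pics/v8.png",cv2.resize(np.hstack([s,w]),(800,300)))
E
```

```text
24.95 [ 0.539  -0.0622  0.2462] closing deg 97.74480900612406 z [-0. -0. -1.] [-0.22  0.3   0.31  1.79 -0.1   1.06  1.83] 0.39056252295345484 0.0 [-0.1 -0.7  0. ]
(.609,-.063,.089) [272. 263.]
(350, 252, 90, 10) ((0.5871870517730713, 0.06675468385219574), (0.010909444652497768, 0.10414574295282364), 5.384443759918213)
(122, 238, 94, 24) ((0.6128203868865967, -0.17644105851650238), (0.025599410757422447, 0.10912954807281494), 10.065382957458496)
(260, 214, 26, 48) ((0.5825161933898926, -0.06564728170633316), (0.049861226230859756, 0.024356739595532417), 7.897162914276123)
```

View pics/v8.png

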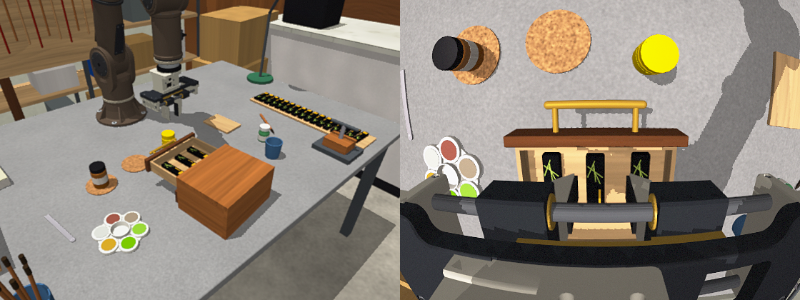

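The new stick lies parallel between the two others, the drawer is open, and the jar is upright on the right-hand mat (460,55 in the right half). Numeric check of the spacing and the opening:

Run:
```python
from h import *
d=np.load("pics/w8.npz"); c=(d["K"],d["R"],d["t"]); im=cv2.imread("pics/w8.png"); h=cv2.cvtColor(im,cv2.COLOR_BGR2HSV)
a=np.radians(7.9); e=np.array((np.cos(a),np.sin(a))); f=np.array((-e[1],e[0]))
for y in (222,230,238):
    x=np.where(h[y,190:360,2]<60)[0]+190
    for g in np.split(x,np.where(np.diff(x)>6)[0]+1):
        p=[(onz("wrist",(q,y),.089,c)[:2]-(.609,-.063))@f for q in (g[0]-.5,g[-1]+.5)]; print(y,g[0],g[-1],np.round([*p,np.mean(p)],4))
for col in range(215,335,20):   # front ends of dark sticks / bar
    m=cv2.inRange(h,np.array((15,110,60)),np.array((35,255,255)))[130:160,col]; r=np.where(m)[0]+130
    if len(r): p=onz("wrist",(col,r.mean()),.0965,c); print(col,r[0],r[-1],((np.array((.632,-.060))-p[:2])@e).round(4))
for x in (213,273,334):
    r=np.where(h[190:245,x,2]<60)[0]+190; 
    if len(r): print("front end",x,r[0],((onz("wrist",(x,r[0]),.089,c)[:2]-(.609,-.063))@e).round(4))
```

```text
222 199 224 [-0.0722 -0.0458 -0.059 ]
222 261 285 [-0.0105  0.0137  0.0016]
222 324 349 [0.0506 0.0765 0.0635]
230 200 225 [-0.0719 -0.0453 -0.0586]
230 261 285 [-0.0107  0.0137  0.0015]
230 324 348 [0.0509 0.076  0.0634]
238 201 225 [-0.0716 -0.0458 -0.0587]
238 261 265 [-0.0109 -0.006  -0.0084]
238 273 285 [0.0009 0.0137 0.0073]
238 323 348 [0.0502 0.0765 0.0634]
215 141 159 0.1377
235 141 151 0.1409
255 140 151 0.141
275 140 151 0.1408
295 140 151 0.1408
315 140 151 0.1409
front end 213 213 -0.0526
front end 273 214 -0.0515
front end 334 213 -0.0523
```

```bash
python3 -c "
from cell import arm; print(arm.sign_off())"
```

```text
the job is handed in; nothing more can be done
None
```

Handed in at about 25 s: the amber jar stands upright on the right-most mat, the top drawer is fully open (about 141.8 mm), and the new stick lies face up within about 1 mm of midway between the other two, though a mis-sent row jerked the drawer against its stop and pushed it back about 17 mm before I re-opened it.

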